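# Present the ball tray to the bench camera

## Task

Take the aluminium ball tray by its upright fin, pull it straight out of its snap dock, and carry it level, with the loose steel ball still in its pocket, to the bench camera. Finish while still holding the tray: level, still, clear of everything else, with the ball on the axis of the lens and 90 mm in front of the lens glass. Do not bump the camera, and leave the other things on the bench where they are.

Things in the scene. Friction and masses are not known exactly. Their poses are not given: they have to be found in the camera images.
- tray: Bare aluminium tray, about 260 g. Origin: underside, below the centre of its upright fin; z up. Plate 10 mm thick, from x = -100 to +30 mm, 64 mm wide (y). A round pocket 26 mm across, 5 mm deep, with the ball, lies at x = -75 mm. A tongue 18 mm wide, 10 mm thick, runs on from the plate into the dock, to a 28 mm wide bulb ending at x = +83 mm. Starts fully docked.
- tray_grip (a point): Grip point in the middle of the tray's fin, 45 mm above the tray's underside. The fin is 12 mm thick along tray x, 44 mm wide along y, and rises from the plate to 62 mm above the underside; grip it across its thickness, fingers closing along x, firmly (about 60 N).
- tray_pocket (a point): Point on the tray where the ball's centre is when the ball sits in the middle of its pocket: tray x = -75 mm, 17 mm above the underside.
- ball_center (a point): Centre of the loose polished steel ball, 24 mm across, about 56 g. It can roll 3 mm any way inside the pocket; it rolls over the 5 mm rim if the tray tips past about 50 degrees or is jerked hard.
- dock: Black plastic snap dock fixed to the bench, x from -112 to +103 mm, 90 mm wide. Origin at bench level, right below the tray's origin when docked, with the same axes. The tray slides out along the dock's -x, roughly towards the robot, on a flat deck 12 mm above the bench. Within the first 10 mm the pull rises to about 10 N, then the snap lets go.
- dock_mouth (a point): Middle of the dock's mouth: dock x = +45 mm, 18 mm above the bench. From here to x = +103 mm two grey lips, up to 31 mm above the bench, cover the tongue so that the tray cannot be lifted, and two sprung plungers hold its bulb. After a pull of 45 mm the bulb is clear of the lips and the tray can be lifted.
- bench_camera: Bench camera on a post, fixed to the bench: base 90 x 90 mm, a white box (75 x 56 x 56 mm) and a black lens barrel 42 mm across, up to 163 mm high. Origin: bench level at the base's centre. The lens looks along the camera's own -x, level, with its axis 135 mm above the bench.
- lens (a point): Centre of the lens glass: 75 mm from the camera's origin along its -x, 135 mm above the bench.
- focus (a point): Empty point in the air on the lens axis, 90 mm in front of the lens glass, 135 mm above the bench: the ball's centre is to be held here.
- circuit_board: Bystander: loose green circuit board, 70 x 80 mm, 10 mm high, origin under its centre.
- tape_reel: Bystander: white component reel lying flat, 90 mm across, 14 mm high, origin under its centre.
- swab_jar: Bystander: clear jar, 52 mm across, 75 mm high, origin under its centre.
- screwdriver: Bystander: screwdriver lying along its x, 170 mm long, about 30 mm high.
- parts_bin: Bystander: black open bin, 70 x 100 x 40 mm, origin under its centre.
- note_block: Bystander: pale note block, 75 x 75 x 30 mm, origin under its centre.
- mouse: Bystander: round black mouse, 60 mm across, 30 mm high, origin under its centre.
There are look-alikes about, which are no part of the job. Of the things like the bench_camera, leave any that is red or turquoise; of the rest the smaller one is meant.

How it is judged:
By the outcome, as a careful person would: the job done as asked, in the order asked, and still so for the second after the job is handed in, while the arm keeps its last pose, push and grip.
It also fails if it takes over 54 s, if anything falls off the work surface, if the arm or the gripper's body presses on something with over 40 N, if the wrist force passes 120 N, or if a joint passes its speed limit or range.

## Robot

A 7-joint arm with a two-finger parallel gripper is mounted at the origin on the work surface. World frame = base frame: x ahead of the robot, y to its left, z up, the work surface at z = 0. Lengths are in m, angles in rad, forces in N, time in s.
With the tool pointing down it reaches from about 0.425 to 0.825 m from the base axis. Payload 3.6 kg.
Tool frame: the origin (TCP) lies where the fingers leave the gripper's body, on its centre line; the fingertips stand 73 mm ahead of it and the grasp point (between the pads) lies 54 mm ahead of it; x points along the fingers, y is the direction in which the jaws open and shut, and the axes are right-handed (so a half turn about x gives the same grasp; the last joint's range is limited). The gripper opens to 85 mm and grips with 20 to 120 N. Pads are 22 mm wide; open, the fingers measure 114 mm over their backs; the gripper's body (76 mm by 85 mm) begins 54 mm behind the grasp point. The pads swing forward as they close: fully open they stand 13 mm farther back than shut.
Start: joints at [-1.268, 0.615, -0.013, 1.423, 0.008, 1.103, -0.04], TCP at [0.21, 0.615, 0.304] pointing down, gripper open.
Joint ranges: [-3.12, 3.12], [-0.3, 2.06], [-1.34, 1.32], [0.26, 2.42], [-1.36, 4.5], [0.01, 1.98], [-2.84, 2.84]. Speed limits (rad/s): [2.79, 2.79, 3.14, 3.14, 3.14, 3.14, 3.14].

## Interface

Orientations are given as a unit quaternion [x, y, z, w].
In Python, from station import arm, snapshot, camera_info, ticket gives the robot as it stands. Calls block until the motion is done:
- arm.movep(position, orientation): joint-space move of the TCP to a pose.
- arm.line_to(position, velocity=0.15, ori=None): straight line of the TCP; ori=None keeps the orientation; velocity is the mean speed in m/s.
- arm.move_j(angles): joint-space move.
- arm.move_gripper(opening, effort=None): opening from 0.0 (shut) to 1.0 (fully open); effort is the grip in N (None keeps the last); returns when the fingers have stopped.
- arm.pause(seconds).
- arm.ik(position, orientation): joint angles nearest the present ones, or None.
- snapshot(name): name is "side" or "top" or "wrist"; returns the picture (420x560x3 uint8, blue, green, red); there is no depth.
- camera_info(name): a dict with "fx", "fy", "cx", "cy" (pixels), "dist_coeffs" ([k1, k2, p1, p2, k3] as OpenCV has them; the pictures are not rectified), "R" (3x3) and "t" (3): a world point X has camera coordinates R X + t; the wrist camera has in their place "T_tool_cam" (4x4, takes a point from camera to tool coordinates, whose origin is the TCP and whose axes are the tool frame's). Camera axes: x right, y down, z forward; pixel columns grow to the right and rows downward; lengths in m; the calibration is good to about 2 mm. A picture is of the moment at which its call begins: read the wrist's pose just before it. camera_info takes no time and is no camera call.
A pose or a line that the arm cannot do raises arm.MotionError and nothing moves.
- ticket.finish_job(): hands the job in, once; it reports no verdict.
Readings, each from a call of its own:
- arm.read_time(): time.
- arm.read_joint_positions(): joint angles.
- arm.read_dq(): joint speeds.
- arm.read_effort(): joint torques, N m.
- arm.read_tool_pos(): TCP position.
- arm.read_eef_rot(): TCP orientation.
- arm.read_ft_force(): force on the tool from outside, world axes, zero at the start.
- arm.read_wrist_torque(): the same for the moment, N m.
- arm.read_opening(): opening from 0.0 (shut) to 1.0 (fully open).
Only numpy, scipy, OpenCV 4.12 (cv2) and the standard library are available. Lean on these libraries where they do the work, as an engineer would, in place of code of your own. Each camera call takes 0.05 s, during which the arm holds its last target. There are 200 camera calls.

## Working session

There is one attempt and no reset: what is moved stays moved. The work goes in short steps, each a Python script; the robot and the scene stay as the last script left them, time stands still between calls to the robot, and variables do not carry over. Pictures are saved under pics/ and viewed, about 8 in all and at most 12, crops included, and the job is handed in when it is done.

```bash
ls; mkdir -p pics
python3 - <<'E'
from station import arm, snapshot, camera_info, ticket
import cv2,numpy as np
for n in("top","side","wrist"):
    cv2.imwrite(f"pics/{n}0.png",snapshot(n))
    i=camera_info(n); print(n,{k:np.round(v,4).tolist() for k,v in i.items()})
    if "R" in i: print(-np.array(i["R"]).T@i["t"])
print(arm.read_time(),arm.read_tool_pos(),arm.read_eef_rot())
E
```

```text
pics
top {'fx': 395.9416, 'fy': 395.9416, 'cx': 282.5426, 'cy': 210.3544, 'dist_coeffs': [-0.0784, 0.0, 0.0, 0.0, 0.0], 'R': [[0.0231, -0.9997, 0.0107], [-0.9918, -0.0243, -0.1255], [0.1257, -0.0077, -0.992]], 't': [-0.0507, 0.5479, 1.0894]}
[ 0.40763604 -0.02895054  1.15003557]
side {'fx': 397.1607, 'fy': 397.1607, 'cx': 271.4088, 'cy': 216.5336, 'dist_coeffs': [-0.0663, 0.0, 0.0, 0.0, 0.0], 'R': [[0.9723, -0.2337, -0.0053], [-0.1712, -0.6964, -0.697], [0.1592, 0.6785, -0.7171]], 't': [-0.5078, 0.1394, 1.2]}
[ 0.32653547 -0.83589479  0.95495635]
wrist {'fx': 357.6337, 'fy': 357.6337, 'cx': 279.878, 'cy': 202.0521, 'dist_coeffs': [-0.0557, 0.0, 0.0, 0.0, 0.0], 'T_tool_cam': [[-0.0007, -0.3206, 0.9472, -0.0695], [1.0, -0.0004, 0.0006, -0.0002], [0.0002, 0.9472, 0.3206, -0.0817], [0.0, 0.0, 0.0, 1.0]]}
0.15 [0.21034802 0.61455617 0.30300506] [ 0.11534927  0.6976283  -0.11674044  0.69741019]
```

View pics/top0.png

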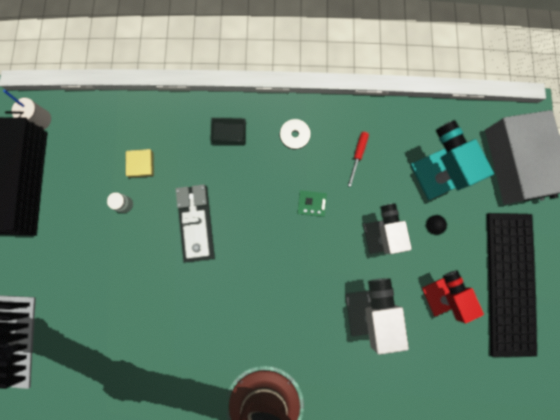

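View pics/side0.png

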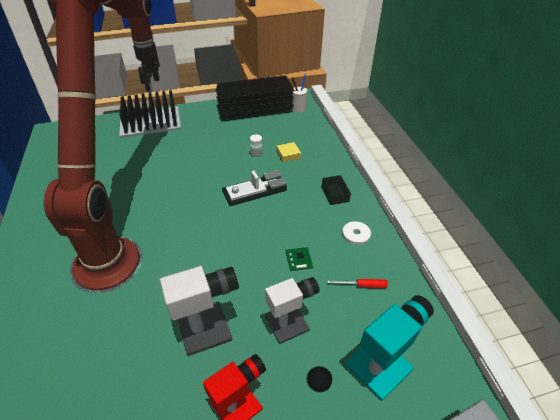

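The top view shows the dock and tray at about (196,222), with the ball at (196,247) and the mouth facing up. There are four camera-like objects: turquoise (460,160), red (457,297), large white (387,318) and small white (395,233). The red and turquoise ones are excluded, and of the two white ones the smaller, at (395,233), fits. I'll confirm that in one enlarged crop sheet.

Run:
```python
import cv2,numpy as np
t=cv2.imread("pics/top0.png");s=cv2.imread("pics/side0.png")
def c(im,x,y,w,h,k=4): return cv2.resize(im[y:y+h,x:x+w],(w*k,h*k),interpolation=cv2.INTER_CUBIC)
a=np.hstack([c(t,160,178,90,90,),c(t,355,195,110,90)])
b=np.hstack([c(s,215,160,90,60),c(s,250,270,110,60)]) if 0 else np.hstack([c(s,215,150,90,60),c(s,250,270,110,60)])
cv2.imwrite("pics/crops.png",np.vstack([a,b]))
```

```text
(no output)
```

View pics/crops.png

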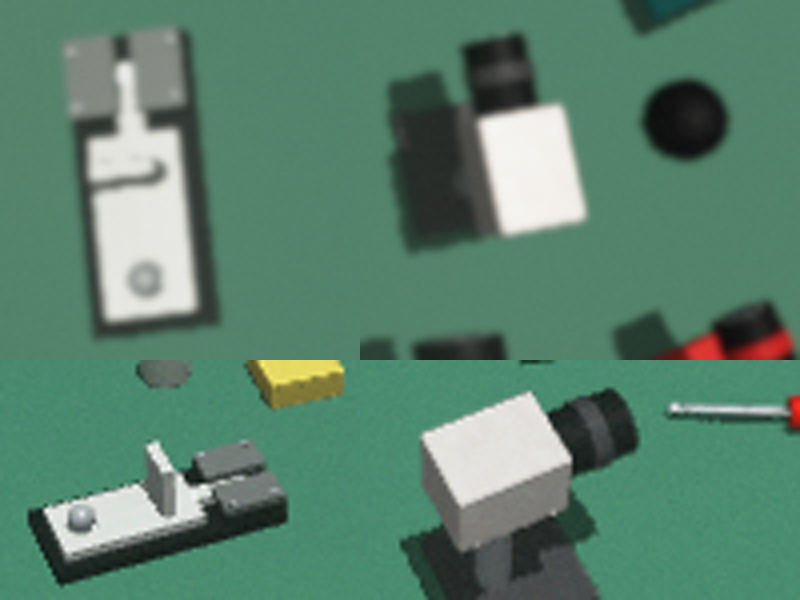

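The crop confirms the small white camera (box top at about (395,234) in the top view, barrel pointing up the image) and the docked tray with its fin and ball. Next I'll take coarse positions.

```bash
cat > h.py <<'E'
import cv2,numpy as np
from station import arm,snapshot,camera_info,ticket
from scipy.spatial.transform import Rotation as Rot
def quat(yaw,flip=False):
    """tool x down, tool y along +-(cos yaw, sin yaw)"""
    y=np.array([np.cos(yaw),np.sin(yaw),0])*(-1 if flip else 1); x=np.array([0,0,-1.]); 
    return Rot.from_matrix(np.c_[x,y,np.cross(x,y)]).as_quat()
def cam(name,pose=None):
    i=camera_info(name);K=np.array([[i["fx"],0,i["cx"]],[0,i["fy"],i["cy"]],[0,0,1]]);d=np.array(i["dist_coeffs"])
    if "R" in i: R=np.array(i["R"]);t=np.array(i["t"])
    else:
        p,q=pose;T=np.eye(4);T[:3,:3]=Rot.from_quat(q).as_matrix();T[:3,3]=p
        M=np.linalg.inv(T@np.array(i["T_tool_cam"]));R=M[:3,:3];t=M[:3,3]
    return K,d,R,t
def rays(c,uv):
    K,d,R,t=c;n=cv2.undistortPoints(np.float64(uv).reshape(-1,1,2),K,d)[:,0]
    return -R.T@t,np.c_[n,np.ones(len(n))]@R
def onz(c,uv,z):
    o,v=rays(c,uv);return o+v*((z-o[2])/v[:,2])[:,None]
def proj(c,X):
    K,d,R,t=c;return cv2.projectPoints(np.float64(X).reshape(-1,1,3),cv2.Rodrigues(R)[0],t,K,d)[0][:,0]
def cross(c1,uv1,c2,uv2):
    A=np.zeros((3,3));b=np.zeros(3)
    for c,uv in((c1,uv1),(c2,uv2)):
        o,v=rays(c,uv);v=v[0]/np.linalg.norm(v[0]);P=np.eye(3)-np.outer(v,v);A+=P;b+=P@o
    return np.linalg.solve(A,b)
def pose(): return np.array(arm.read_tool_pos()),np.array(arm.read_eef_rot())
E
python3 - <<'E'
from h import *
c=cam("top");f=lambda x,y:[160+x/4,178+y/4]
g=lambda x,y:[355+(x-360)/4,195+y/4]
print("plate corners",onz(c,[f(87,140),f(180,128),f(197,312),f(105,323)],.022).round(4).tolist())
print("ball",onz(c,[f(145,279)],.029).round(4))
print("dock corners",onz(c,[f(65,42),f(182,28)],.031).round(4).tolist())
print("box top",onz(c,[g(478,115),g(563,104),g(587,217),g(502,236)],.163).round(4).tolist())
print("barrel front top",onz(c,[g(463,42),g(525,36)],.145).round(4).tolist())
for X in([.55,-.30,.42],[.45,.18,.35],[.44,.18,.1]):
  for yaw in(0,.1,.25):
    for fl in(0,1):
        q=arm.ik(X,quat(yaw,fl)); print(X,yaw,fl,None if q is None else np.round(q,2))
E
```

```text
plate corners [[0.5358, 0.2519, 0.022], [0.5461, 0.1852, 0.022], [0.415, 0.167, 0.022], [0.4055, 0.2322, 0.022]]
ball [[0.4372 0.2037 0.029 ]]
dock corners [[0.6053, 0.2696, 0.031], [0.6175, 0.1855, 0.031]]
box top [[0.5049, -0.2945, 0.163], [0.5132, -0.3492, 0.163], [0.4421, -0.3636, 0.163], [0.4292, -0.3093, 0.163]]
barrel front top [[0.5538, -0.29, 0.145], [0.5588, -0.3307, 0.145]]
[0.55, -0.3, 0.42] 0 0 [-0.04  0.65  1.    1.32 -0.54  1.45  0.93]
[0.55, -0.3, 0.42] 0 1 [-0.08  0.7   1.13  1.32 -0.63  1.5  -2.14]
[0.55, -0.3, 0.42] 0.1 0 [-0.04  0.65  0.99  1.32 -0.53  1.45  1.02]
[0.55, -0.3, 0.42] 0.1 1 [-0.08  0.7   1.13  1.32 -0.63  1.5  -2.04]
[0.55, -0.3, 0.42] 0.25 0 [-0.05  0.66  1.03  1.32 -0.56  1.46  1.19]
[0.55, -0.3, 0.42] 0.25 1 [-0.08  0.7   1.13  1.32 -0.63  1.5  -1.89]
[0.45, 0.18, 0.35] 0 0 [-0.72  0.33  0.41  1.82 -0.15  1.02 -0.26]
[0.45, 0.18, 0.35] 0 1 [-0.14  0.33 -0.39  1.81  0.15  1.03  2.56]
[0.45, 0.18, 0.35] 0.1 0 [-0.71  0.32  0.38  1.82 -0.14  1.02 -0.17]
[0.45, 0.18, 0.35] 0.1 1 [-0.12  0.33 -0.42  1.81  0.16  1.03  2.65]
[0.45, 0.18, 0.35] 0.25 0 [-0.68  0.32  0.35  1.82 -0.13  1.02 -0.03]
[0.45, 0.18, 0.35] 0.25 1 [-0.09  0.34 -0.46  1.81  0.17  1.04  2.78]
[0.44, 0.18, 0.1] 0 0 [-0.55  0.69  0.18  2.11 -0.32  0.36 -0.11]
[0.44, 0.18, 0.1] 0 1 [-0.18  0.71 -0.37  2.1   0.6   0.44  2.11]
[0.44, 0.18, 0.1] 0.1 0 [-0.54  0.69  0.16  2.11 -0.29  0.36 -0.04]
[0.44, 0.18, 0.1] 0.1 1 [-0.17  0.71 -0.4   2.1   0.63  0.44  2.19]
[0.44, 0.18, 0.1] 0.25 0 [-0.53  0.69  0.14  2.11 -0.25  0.36  0.07]
[0.44, 0.18, 0.1] 0.25 1 [-0.15  0.72 -0.43  2.1   0.66  0.46  2.3 ]
```

Run:
```python
from h import *
import json
out={}
for n,X in(("wcam",[.50,-.27,.40]),("wdock",[.49,.26,.33])):
    arm.movep(X,quat(.15)); arm.pause(.3)
    p=pose(); im=snapshot("wrist"); cv2.imwrite(f"pics/{n}.png",im); out[n]=[p[0].tolist(),p[1].tolist()]
json.dump(out,open("poses.json","w")); print(arm.read_time(),out,arm.read_ft_force())
a=[cv2.imread(f"pics/{n}.png") for n in out]
cv2.imwrite("pics/w2.png",np.hstack([cv2.resize(a[0],(400,300)),cv2.resize(a[1],(400,300))]))
```

```text
6.05 {'wcam': [[0.500096812823294, -0.2698396317003091, 0.3999743230879704], [0.4610568663378585, 0.5361425879210105, -0.4610348143198838, 0.5361199412492561]], 'wdock': [[0.4902691363492228, 0.25946957635193973, 0.3301048473260194], [0.46147033495008133, 0.5357826117054291, -0.46135386683019664, 0.5358495427972243]]} [-0.59348973 -0.75380529  0.24975076]
```

View pics/wcam.png

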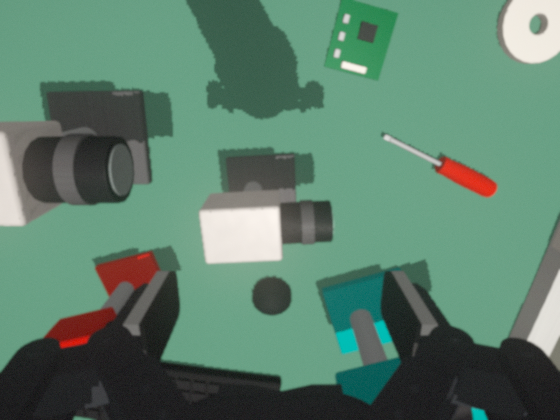

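View pics/wdock.png

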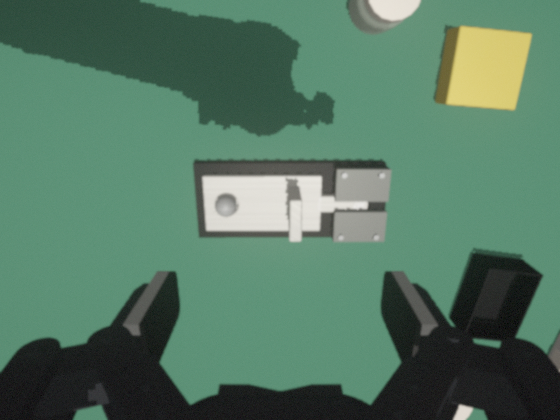

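The wrist view of the small camera shows its box top at (242,235), the barrel front edge at u≈332, and the base's visible edge from (228,155) to (296,153). In the dock view the ball is at (227,205), the fin top at (295,221) and the plate spans u 203–322. I'll refine these with masks.

Run:
```python
from h import *
import json
P=json.load(open("poses.json"))
im=cv2.imread("pics/wcam.png");c=cam("wrist",P["wcam"])
g=im.min(2)
m=np.uint8(g>190);m[:, :195]=0;m[:,290:]=0;m[:185]=0;m[275:]=0
k=max(cv2.findContours(m,0,2)[0],key=cv2.contourArea)
bx=cv2.boxPoints(cv2.minAreaRect(k));W=onz(c,bx,.163)
print(bx.round(1).tolist());print(W.round(4).tolist(),W.mean(0),[np.linalg.norm(W[i]-W[i-1]).round(4) for i in range(4)])
im2=cv2.imread("pics/wdock.png");c2=cam("wrist",P["wdock"])
m=np.uint8(im2.min(2)>150);m[:170]=0;m[245:]=0;m[:,:195]=0;m[:,326:]=0
k=max(cv2.findContours(m,0,2)[0],key=cv2.contourArea)
bx=cv2.boxPoints(cv2.minAreaRect(k));print(bx.round(1).tolist());W=onz(c2,bx,.022);print(W.round(4).tolist(),[np.linalg.norm(W[i]-W[i-1]).round(4) for i in range(4)])
for r in(222,):print("barrel row",r,im[r,322:342].sum(1))
for r in(160,175):print("base row",r,im[r,220:236,1],im[r,288:304,1])
A=cv2.resize(im[145:275,190:345],None,fx=4,fy=4,interpolation=cv2.INTER_CUBIC)
cv2.imwrite("pics/wcamc.png",A)
B=cv2.resize(im2[150:250,190:395],None,fx=3.9,fy=3.9,interpolation=cv2.INTER_CUBIC)
cv2.imwrite("pics/wdockc.png",B)
```

```text
[[199.60000610351562, 210.6999969482422], [278.29998779296875, 206.6999969482422], [281.0, 259.5], [202.3000030517578, 263.6000061035156]]
[[0.4328, -0.3103, 0.163], [0.5033, -0.2956, 0.163], [0.5139, -0.3483, 0.163], [0.4395, -0.3641, 0.163]] [ 0.47236023 -0.32955216  0.163     ] [np.float64(0.0542), np.float64(0.0721), np.float64(0.0537), np.float64(0.076)]
[[202.0, 176.0], [325.0, 176.0], [325.0, 241.0], [202.0, 241.0]]
[[0.4095, 0.2317, 0.022], [0.5421, 0.2514, 0.022], [0.5567, 0.1752, 0.022], [0.4156, 0.154, 0.022]] [np.float64(0.0779), np.float64(0.1341), np.float64(0.0776), np.float64(0.1427)]
barrel row 222 [206 210 206 203 209 206 202 207 200 223 318 412 435 423 403 409 409 409
 408 405]
base row 160 [104 101 103 101  96  92  81  75  72  73  72  75  76  73  73  74] [ 70  70  73  72  73  72  81  92  98 101  97  98  99 100 100 102]
base row 175 [138 115 106 105 102 102  99  89  80  81  79  79  78  78  74  79] [ 75  74  73  77  72  73  79  89  98 100 101 101 102 102  98  97]
```

View pics/wcamc.png

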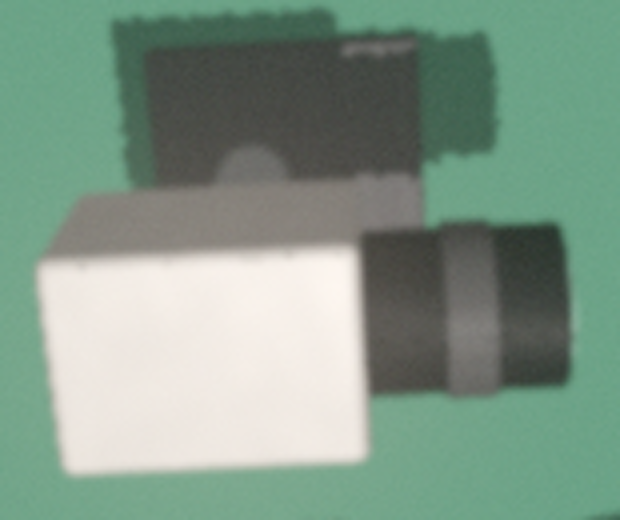

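View pics/wdockc.png

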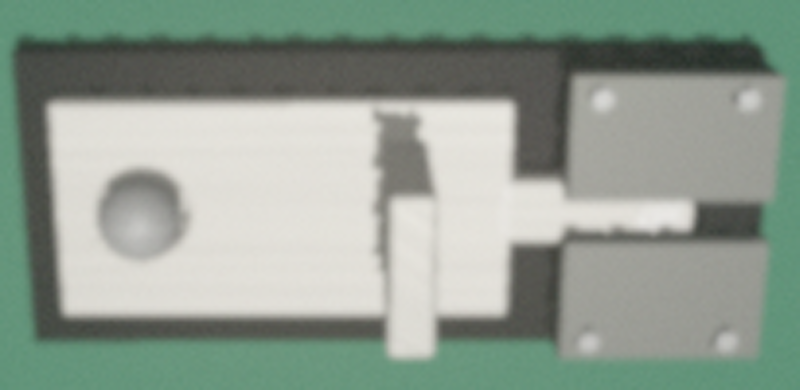

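Run:
```python
from h import *
import json
P=json.load(open("poses.json"))
c=cam("wrist",P["wcam"]);d=cam("wrist",P["wdock"])
f=lambda a:np.array(a)/4.+[190,145]-.375
g=lambda a:np.array(a)/3.9+[190,150]-.37
def rep(n,W):
    print(n,W.round(4)[:,:2].tolist(),"mean",W.mean(0).round(4),"sides",[np.linalg.norm(W[i]-W[i-1]).round(4) for i in range(len(W))])
    if len(W)==4:
        a=(W[1]-W[0]+W[2]-W[3]);b=(W[0]-W[3]+W[1]-W[2]);print("  yaw",np.arctan2(a[1],a[0]).round(4),np.arctan2(-b[0],b[1]).round(4))
rep("box",onz(c,f([(38,262),(358,247),(370,455),(66,473)]),.163))
for z in(.008,.012,.016):rep("base far edge (+y) %.3f"%z,onz(c,f([(145,50),(418,37)]),z))
for z in(.135,.145,.156):rep("rim %.3f"%z,onz(c,f([(567,303)]),z))
rep("barrel sil left/right .135",onz(c,f([(560,225),(566,385)]),.135))
rep("plate",onz(d,g([(47,101),(515,99),(507,317),(62,317)]),.022))
rep("ball",onz(d,g([(142,213)]),.029))
rep("fintop -y edge",onz(d,g([(387,357),(434,357)]),.074))
rep("fintop whole",onz(d,g([(388,197),(435,197),(434,357),(387,357)]),.074))
rep("lips/dock",onz(d,g([(572,73),(783,75),(764,358),(558,357)]),.031))
rep("deck -x end",onz(d,g([(15,48),(37,338)]),.012))
```

```text
box [[0.4323, -0.3097], [0.504, -0.2952], [0.5147, -0.3469], [0.4431, -0.3628]] mean [ 0.4735 -0.3287  0.163 ] sides [np.float64(0.0541), np.float64(0.0732), np.float64(0.0528), np.float64(0.0734)]
  yaw 0.2086 0.2023
base far edge (+y) 0.008 [[0.4329, -0.2919], [0.5205, -0.2744]] mean [ 0.4767 -0.2831  0.008 ] sides [np.float64(0.0894), np.float64(0.0894)]
base far edge (+y) 0.012 [[0.4334, -0.291], [0.5202, -0.2736]] mean [ 0.4768 -0.2823  0.012 ] sides [np.float64(0.0886), np.float64(0.0886)]
base far edge (+y) 0.016 [[0.4338, -0.2901], [0.52, -0.2729]] mean [ 0.4769 -0.2815  0.016 ] sides [np.float64(0.0878), np.float64(0.0878)]
rim 0.135 [[0.5597, -0.3119]] mean [ 0.5597 -0.3119  0.135 ] sides [np.float64(0.0)]
rim 0.145 [[0.5575, -0.3082]] mean [ 0.5575 -0.3082  0.145 ] sides [np.float64(0.0)]
rim 0.156 [[0.5552, -0.3041]] mean [ 0.5552 -0.3041  0.156 ] sides [np.float64(0.0)]
barrel sil left/right .135 [[0.5539, -0.2918], [0.5639, -0.3341]] mean [ 0.5589 -0.313   0.135 ] sides [np.float64(0.0434), np.float64(0.0434)]
plate [[0.4091, 0.2321], [0.5383, 0.252], [0.5482, 0.1868], 
[... 211 characters left out ...]
p.float64(0.0)]
fintop -y edge [[0.5102, 0.1925], [0.5222, 0.1942]] mean [0.5162 0.1934 0.074 ] sides [np.float64(0.012), np.float64(0.012)]
fintop whole [[0.5037, 0.2351], [0.5152, 0.2368], [0.5222, 0.1942], [0.5102, 0.1925]] mean [0.5128 0.2147 0.074 ] sides [np.float64(0.0432), np.float64(0.0116), np.float64(0.0432), np.float64(0.012)]
  yaw 0.148 0.1567
lips/dock [[0.5508, 0.2635], [0.6079, 0.2717], [0.6232, 0.1886], [0.5635, 0.1802]] mean [0.5864 0.226  0.031 ] sides [np.float64(0.0843), np.float64(0.0577), np.float64(0.0845), np.float64(0.0603)]
  yaw 0.1406 0.1666
deck -x end [[0.397, 0.2434], [0.4101, 0.1547]] mean [0.4035 0.1991 0.012 ] sides [np.float64(0.0897), np.float64(0.0897)]
```

The tray origin comes out at (0.513, 0.2148) with yaw 0.149, from the plate and the fin, which agree to 0.5 mm. The camera yaw is 0.205 and the lens is about (0.559, -0.3115); base, box and rim agree. Next I'll grasp and pull.

Run:
```python
from h import *
yaw=.149;q=quat(yaw);o=np.array([.5130,.2148])
print("goal ik",np.round(arm.ik([.7205,-.2779,.217],quat(.205)),2))
arm.move_gripper(.55,60)
arm.movep([*o,.20],q); arm.line_to([*o,.111],.08); arm.pause(.2)
p0=pose();print(arm.read_time(),p0,arm.read_ft_force())
arm.move_gripper(0.,60); arm.pause(.3)
print("open",arm.read_opening(),arm.read_ft_force(),pose()[0])
cv2.imwrite("pics/grip_w.png",snapshot("wrist"));
F=[]
u=np.array([np.cos(yaw),np.sin(yaw)])
for s in(.010,.025,.065):
    arm.line_to([*(o-s*u),.111],.04,q); F.append(np.round(arm.read_ft_force(),1).tolist())
print(F,arm.read_opening(),pose()[0],arm.read_time())
arm.line_to([*(o-.065*u),.16],.06,q); arm.pause(.3)
print(arm.read_ft_force(),arm.read_wrist_torque(),arm.read_time())
p=pose();print(p);cv2.imwrite("pics/lift_w.png",snapshot("wrist"));cv2.imwrite("pics/lift_t.png",snapshot("top"));cv2.imwrite("pics/lift_s.png",snapshot("side"))
a=cv2.imread("pics/lift_w.png");b=cv2.imread("pics/lift_s.png")[100:240,180:360]
cv2.imwrite("pics/lift.png",np.hstack([a[:,100:500],cv2.resize(b,(400,311),interpolation=2).copy() if 0 else cv2.copyMakeBorder(cv2.resize(b,(400,311),interpolation=2),0,109,0,0,0)]))
```

```text
goal ik [ 0.03  1.    0.79  1.1  -0.67  1.28  0.96]
8.6 (array([0.51318232, 0.21491397, 0.11141811]), array([ 0.46165147,  0.53575235, -0.46107689,  0.53596216])) [ 0.18109235  0.66366021 -0.45040131]
open 0.12975898655733364 [-1.29405189  1.20751752  2.73960791] [0.51309001 0.21481848 0.11118317]
[[16.0, 1.9, -8.4], [1.9, 0.3, 1.5], [2.0, 1.0, 5.4]] 0.1342340850611369 [0.44861201 0.20520329 0.11114324] 11.4333
[ 1.19101232  0.69633122 -2.90967739] [-0.04344185 -0.07224952  0.07003796] 12.7
(array([0.44864385, 0.20506922, 0.15977109]), array([ 0.46124   ,  0.53585908, -0.46159945,  0.53575988]))
```

View pics/lift.png

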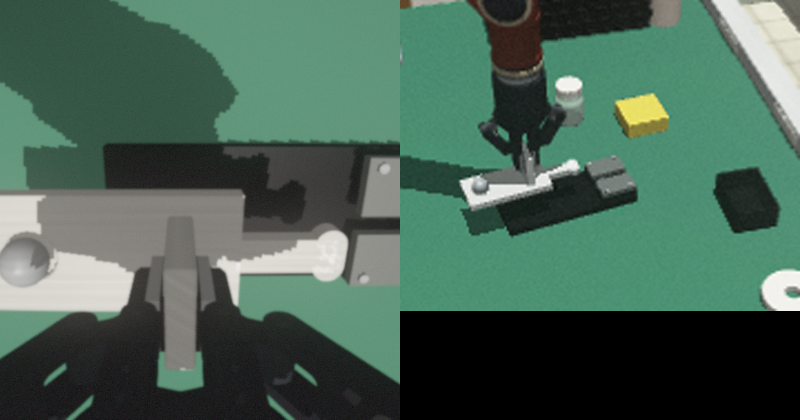

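The tray is out and lifted and looks level. The ball is in its pocket at wrist pixel (≈125,258), and the force reading shows the tray weight. Next I'll carry it over, stopping 60 mm above and then descending, with the ball measured in the wrist frame.

```bash
cat > ball.py <<'E'
from h import *
def ballw(im,p):
    """expected ball pixel, and ball centre in the wrist picture by Hough circle"""
    c=cam("wrist",p);R=Rot.from_quat(p[1]).as_matrix()
    e=p[0]+R@[.082,-.075,0];u=proj(c,e)[0]
    g=cv2.medianBlur(cv2.cvtColor(im,6),3);x0,y0=np.int32(u)-40;x0=max(x0,0)
    h=cv2.HoughCircles(g[y0:y0+80,x0:x0+80],cv2.HOUGH_GRADIENT,1.,50,param1=80,param2=10,minRadius=18,maxRadius=36)
    if h is None:return e,u,None
    v=h[0,0,:2]+[x0,y0];return e,u,h[0,0]+[x0,y0,0],onz(c,[v],e[2])[0]
E
python3 - <<'E'
from ball import *
p=(np.array([0.44864385,0.20506922,0.15977109]),np.array([0.46124,0.53585908,-0.46159945,0.53575988]))
print(ballw(cv2.imread("pics/lift_w.png"),p))
g=[.7205,-.2779];q=quat(.205)
arm.line_to([.4486,.2051,.29],.12)
arm.line_to([*g,.29],.10,q); arm.pause(.4)
p=pose();im=snapshot("wrist");cv2.imwrite("pics/hi_w.png",im);print(arm.read_time(),p[0],ballw(im,p),arm.read_opening())
arm.line_to([*g,.217],.06,q); arm.pause(.5)
p=pose();ims={n:snapshot(n) for n in("wrist","top","side")}
for n in ims:cv2.imwrite(f"pics/fin_{n}.png",ims[n])
r=ballw(ims["wrist"],p);print(arm.read_time(),p,r,arm.read_opening(),arm.read_ft_force())
for n in("top","side"):print(n,"expected ball px",proj(cam(n),r[0]))
k=lambda im,u,s,o:cv2.resize(im[max(int(u[1])-s,0):int(u[1])+s,int(u[0])-s:int(u[0])+s],(o,o),interpolation=2)
T=proj(cam("top"),r[0])[0];S=proj(cam("side"),r[0])[0]
print("crop org",np.int32(T)-45,np.int32(S)-45)
cv2.imwrite("pics/fin.png",np.hstack([k(ims["top"],T,45,400),k(ims["side"],S,45,400)]))
E
```

```text
(array([0.37443802, 0.1939176 , 0.07780686]), array([122.43078548, 262.74445274]), array([122.5       , 262.5       ,  25.20000076]), array([0.37447174, 0.19405648, 0.07780686]))
20.225 [ 0.72049617 -0.27789411  0.28999728] (array([ 0.64706783, -0.2931599 ,  0.20799584]), array([122.47768987, 262.67148688]), array([124.5       , 262.5       ,  25.70000076]), array([ 0.6480343 , -0.29285532,  0.20799584])) 0.1318744379991119
22.2417 (array([ 0.7204889 , -0.27791242,  0.2170265 ]), array([ 0.44621225,  0.54853298, -0.44621724,  0.54854021])) (array([ 0.64705964, -0.29318112,  0.13502643]), array([122.47760691, 262.67158033]), array([123.5       , 261.5       ,  25.70000076]), array([ 0.64751496, -0.29243651,  0.13502643])) 0.13104932288702162 [ 0.61205623  0.14097506 -3.19750138]
top expected ball px [[380.61173359 171.06631748]]
side expected ball px [[345.70914095 271.01157183]]
crop org [335 126] [300 226]
```

View pics/fin_wrist.png

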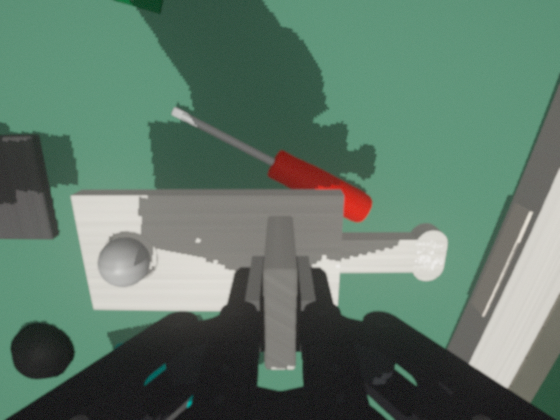

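View pics/fin.png

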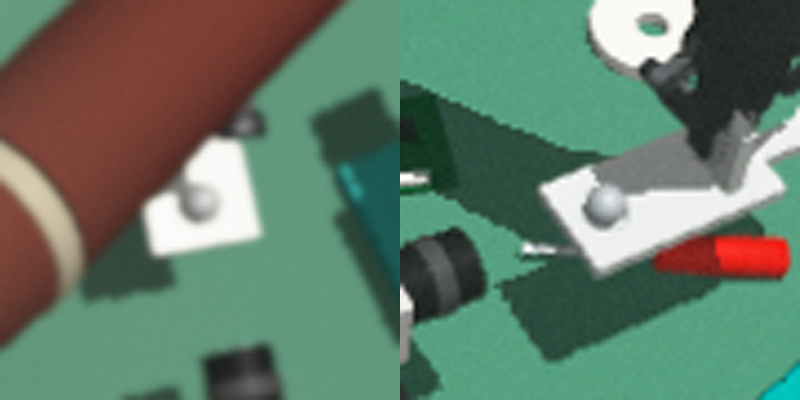

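Run:
```python
from h import *
ct,cs=cam("top"),cam("side")
tb=np.array([335,126])+np.array([200,203])*90/400-.4;sb=np.array([300,226])+np.array([205,206])*90/400-.4
print("ball 2-view",cross(ct,tb,cs,sb))
y=.205;n=np.array([np.cos(y),np.sin(y),0]);L=np.array([.5594,-.3113,.135]);w=np.array([-n[1],n[0],0])
a=np.linspace(0,2*np.pi,12,endpoint=False)
rim=L+.021*(np.cos(a)[:,None]*w+np.sin(a)[:,None]*[0,0,1])
print("top crop px",((proj(ct,rim)-[335,126]+.4)*400/90).round().tolist())
print("side crop px",((proj(cs,rim)-[300,226]+.4)*400/90+[400,0]).round().tolist())
print(arm.read_dq().round(4) if hasattr(arm.read_dq(),'round') else arm.read_dq())
```

```text
ball 2-view [ 0.64807853 -0.29205957  0.1290981 ]
top crop px [[202.0, 355.0], [211.0, 352.0], [228.0, 348.0], [246.0, 344.0], [263.0, 341.0], [271.0, 341.0], [271.0, 343.0], [261.0, 346.0], [245.0, 350.0], [227.0, 354.0], [211.0, 356.0], [202.0, 357.0]]
side crop px [[450.0, 230.0], [454.0, 223.0], [462.0, 225.0], [472.0, 236.0], [481.0, 253.0], [487.0, 272.0], [488.0, 287.0], [483.0, 294.0], [476.0, 291.0], [466.0, 279.0], [457.0, 263.0], [452.0, 245.0]]
[ 0.      0.0002  0.0008  0.0005  0.0003  0.0017 -0.0006]
```

Run:
```python
from h import *
cs=cam("side");ct=cam("top")
p=pose();y=.205;M=np.array([[np.cos(y),-np.sin(y)],[np.sin(y),np.cos(y)]])
o=p[0]-[0,0,.099]
def W(t,o=o,M=M): t=np.array(t);return np.c_[t[:,:2]@M.T,t[:,2]]+o
C=[[-.1,.032,.01],[-.1,-.032,.01],[.03,-.032,.01],[-.1,-.032,0],[-.1,.032,0],[-.075,0,.017]]
f=lambda q:((q-[300,226]+.4)*400/90+[400,0]).round(1).tolist()
print("side pred",f(proj(cs,W(C))))
print("top pred",((proj(ct,W(C))-[335,126]+.4)*400/90).round(1).tolist())
# reference: docked tray in first side picture
y=.149;M0=np.array([[np.cos(y),-np.sin(y)],[np.sin(y),np.cos(y)]])
print("docked side0 pred",proj(cs,W(C,np.array([.513,.2148,.012]),M0)).round(1).tolist())
A=cv2.imread("pics/side0.png")[165:210,218:263];B=cv2.imread("pics/fin_side.png")[246:296,326:386]
s=lambda a,k:cv2.resize(a,None,fx=k,fy=k,interpolation=2)
cv2.imwrite("pics/cmp.png",np.hstack([s(A,8),cv2.copyMakeBorder(s(B,7),0,10,0,0,0)]))
```

```text
side pred [[537.3, 184.0], [596.3, 266.7], [785.1, 185.6], [594.1, 276.8], [535.5, 194.3], [604.9, 201.8]]
top pred [[158.4, 254.4], [262.0, 235.9], [215.2, 29.3], [257.3, 239.3], [154.6, 257.6], [204.4, 202.1]]
docked side0 pred [[225.1, 186.3], [230.7, 197.7], [265.9, 188.1], [230.9, 199.8], [225.4, 188.4], [234.5, 188.6]]
```

View pics/cmp.png

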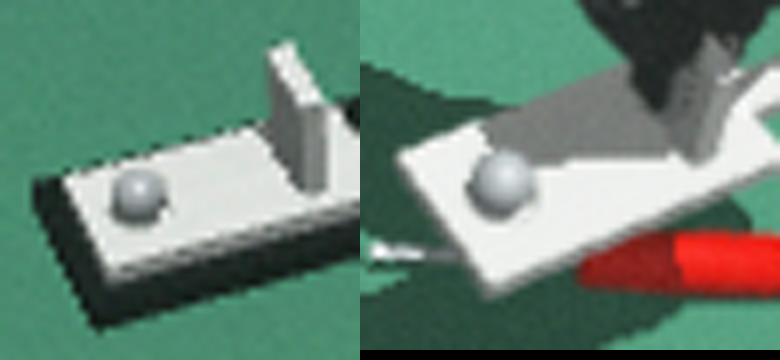

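Run:
```python
from station import arm,ticket
arm.pause(.5); print(arm.read_time(),arm.read_dq(),arm.read_opening(),arm.read_ft_force())
print(ticket.finish_job())
```

```text
22.7417 [-0.00054434 -0.00112448  0.0003663   0.00121957  0.00067156  0.00071786
 -0.00074506] 0.13342799667828179 [ 0.07079482  0.22238125 -3.51089229]
the job is handed in; nothing more can be done
None
```

I gripped the tray by its fin at 60 N, pulled it 65 mm straight out of the dock and carried it level to the smaller white camera. I handed the job in at 22.7 s, still holding the tray with the ball in its pocket.

**What the last checks showed:**
- **Tray and ball:** the arm was at rest. The wrist force was about 3.5 N down, roughly what tray and ball weigh (3.1 N), and the grip opening had not changed, so I saw no slip. The last pictures showed the tray about level and clear of everything else.
- **Position by arm and wrist camera:** the arm's own pose puts the ball on the focus point I computed (0.647, -0.293, 0.135). The wrist camera puts it within 1 mm of that horizontally. It says little about height.
- **Lens position:** the measured lens position, projected into the top and side pictures, matched the barrel rim to about 1 pixel (2–3 mm).

**What disagreed:** crossing the top and side views put the ball at z = 0.129 m instead of 0.135 m. In the side view the ball sat about 0.9 pixel low, but the ball in the dock had also read 0.5 pixel low. I took this mostly as calibration and pixel-reading error, leaving perhaps 1 mm of real offset, and did not correct it.

**Not checked:** I did not run a separate before-and-after comparison of the bystander objects. The arm moved well above them.

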